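Bring a buzzer dome under the test guide and hold the probe centred over it

ROBOT

A 7-joint arm with a two-finger parallel gripper is mounted at the origin on the work surface. World frame = base frame: x ahead of the robot, y to its left, z up, the work surface at z = 0. Lengths are in mm, angles in rad, forces in N, time in s.
With the tool pointing down it reaches from about 400 to 875 mm from the base axis. Payload 4.4 kg.
Tool frame: the origin (TCP) lies at the very end of the fingers, on their centre line; the grasp point (between the pads) lies 19 mm behind it (ctrl.grip_point_offset is the distance from the TCP to the grasp point, in mm); z points along the fingers, x is the direction in which the jaws open and shut, and the axes are right-handed (so a half turn about z gives the same grasp; the last joint's range is limited). The gripper opens to 85 mm and grips with 20 to 120 N. Pads are 22 mm wide; open, the fingers measure 114 mm over their backs; the gripper's body (76 mm by 85 mm) begins 54 mm behind the grasp point. The pads swing forward as they close: fully open they stand 13 mm farther back than shut.
Start: joints at [-1.2, 0.628, 0.038, 1.517, -0.027, 0.996, -0.02], TCP at [274.955, 588.997, 195.713] pointing down, gripper open.
Joint ranges: [-3.06, 3.06], [-0.37, 2.12], [-1.25, 1.32], [0.18, 2.47], [-1.1, 4.24], [0.23, 1.98], [-2.94, 2.94]. Speed limits (rad/s): [2.57, 2.57, 3.14, 3.14, 3.14, 3.14, 3.14].

INTERFACE

Orientations are given as [roll, pitch, yaw] about the fixed x, y, z axes, in that order (R = Rz(yaw) Ry(pitch) Rx(roll)).
In Python, from cell import ctrl gives the robot as it stands.
- The arm moves only by the shell command python3 -m pendant 'ROWS'. ROWS is JSON, one flat list of numbers, 7 for each row, row after row: the shift along the world's x, y, z in m, then the turn, a rotation vector about the world's x, y, z in degrees, then the opening, from 0 (shut) to 1 (fully open). A call has 1 to 20 rows; each row is the pose to reach, as a shift and turn from the pose measured when the call began; what a row does not reach only later rows make up. A row lasts 1/12 s, in which the tool goes at most 41.7 mm and 7.16 degrees, less where a joint would pass 70% of its speed; a pose out of reach is approached as far as the arm can. A call with a gripper value outside its range is refused whole. The fingers move at their own pace and stop on an object; the grip force is fixed at half the most. Time passes only in rows, so rows that repeat a pose let the fingers close. It gives the time, the measured TCP pose, the force and the opening at its end, in the units of the state.
- ctrl.read_state(): the state, without advancing time (a new reading comes with each control period).
- ctrl.get_image(name): name is "scene" or "top" or "wrist"; returns a dict with "image" (420x560x3 uint8, red, green, blue), "fx", "fy", "cx", "cy" (pixels), "world_from_camera" (4x4, takes a point from camera to world coordinates). Camera axes: x right, y up, looking along -z (the intrinsics and any distortion apply to the point x, -y, -z); pixel columns grow to the right and rows downward; lengths in mm; the calibration is good to about 2 mm. A picture is of the moment at which its call begins. There is no depth.
- ctrl.finish_job(): hands the job in, once; it reports no verdict.
Trained networks look in a picture, given as the dict that the camera call returned (one of the last four; its "shot" number tells which), for a name from the list of things; names that differ only in an ending like _2 or _b are one class to them, and where a whole thing is asked for, a point or a joint stands for the part that bears it (a point fixed in the world has none). Each returns a list of dicts, best first, with "confidence" (0 to 1); they miss things now and then, are a little off and sometimes report something else, mostly with a low value. They report only what shows in the picture. A call takes as long as a camera call. They do not tell look-alikes from the thing itself.
- ctrl.cut_out(picture, label): "mask" (420x560 bool, what is visible of it) and "bbox" ([left, top, right, bottom] in pixels, round what is visible of it).
The state is a dict: "clock": time; "qpos": joint angles; "qd": joint speeds; "tau": joint torques, N m; "eef_pos": TCP position; "tool_rot": TCP orientation; "force": force on the tool from outside, world axes, zero at the start; "torque": the same for the moment, N m; "width": finger opening in mm.
Only numpy, scipy, OpenCV 4.12 (cv2) and the standard library are available. Lean on these libraries where they do the work, as an engineer would, in place of code of your own. Each camera call takes 0.05 s, during which the arm holds its last target. There are 200 camera calls.

TASK

Slide the shuttle of the blue test jig (the slide with the red post) fully home, so that the steel dome it carries sits under the guide hole. Then take the wooden-handled probe out of its little plywood rack, lower its rod through the middle of the guide hole without ever touching the jig with it, and finish while still holding it there in the gripper, upright, still and centred in the hole, its tip about 1 cm above the dome and not touching it. Leave everything else on the bench where it is.

Things in the scene. Friction and masses are not known exactly. Their poses are not given: they have to be found in the camera images.
- jig: test jig, fixed: blue base plate 150 x 90 x 12 mm (x -95 to +55), two aluminium cheeks 10 thick at y = +-40, on them an aluminium guide plate 70 x 90 x 12, its top 95 mm above the bench, with a plain through hole 20 mm in diameter. Origin on the bench straight below the hole; z up; the shuttle comes out towards the jig's -x, roughly towards the robot.
- bore (a point): centre of the guide hole (20 mm diameter, 12 mm deep) at the top face of the guide plate, 95 mm above the bench; axes as the jig's
- shuttle (a joint): how far the shuttle is pulled out, in m: 0 = fully home against its stop (the dome is then straight under the hole), at most 0.06. The shuttle slides along the jig's x axis, pushing towards the jig's +x closes it; it slides stiffly (about 2.5 N) and stays where it is left.
- post_top (a point): centre of the top of the shuttle's upright red post: round, 14 mm in diameter, bare from 20 to 75 mm above the bench, to push or pinch. Moves with the shuttle; it stands (85 mm + the joint's value) in front of the hole's axis, along the jig's -x; when home it is 50 mm in front of the guide plate's edge. Axes as the jig's
- dome_top (a point): top of the steel dome (22 mm wide, on a black disc 32 mm wide) carried by the shuttle, 32 mm above the bench; moves with the shuttle; axes as the jig's
- rack: probe rack, fixed to the bench: two plywood plates 80 x 80 x 10 joined by four wooden corner blocks, top face 100 mm above the bench, with a hole 14 mm in diameter through the middle of the top plate. Origin under its middle on the bench surface, z up, sides along x and y.
- probe: the probe, 60 to 120 g: steel rod 8 mm thick, 90 mm long, pointing down; above it a dark round collar 28 wide, 5 thick; above that a square dark-wood handle 22 x 22, from 5 to 60 mm above the origin, its flats facing x and y. Origin on the axis at the collar's underside; z up. It stands upright in the rack, rod hanging loosely in the rack's hole, collar resting on the top plate.
- probe_tip (a point): centre of the lower (brass) end of the probe's rod, 90 mm below the probe's origin; axes as the probe's
- spool: bystander: blue spool of steel-grey wire, 48 mm wide, 32 mm tall, loose; origin under its middle
- spare: bystander: a spare dome on a black disc, 26 mm wide, 12 mm tall, loose; origin under its middle
- fan: bystander: black axial fan with a red hub, frame 120 x 38 mm, 120 mm tall, standing loose on its edge; origin under its middle
- jar: bystander: jar with an orange cap, 60 mm wide, 70 mm tall, loose; origin under its middle
- driver: bystander: screwdriver lying loose on the bench; origin under its middle
Not all that is in view belongs to the job. Of the things like the probe, leave any that is turquoise; of the rest the larger one is meant.

How it is judged:
By the outcome, as a careful person would: the job done as asked, in the order asked, and still so for the second after the job is handed in, while the arm keeps its last pose, push and grip.
It also fails if it takes over 58 s, if anything falls off the work surface, if the arm or the gripper's body presses on something with over 40 N, if the wrist force passes 120 N, or if a joint passes its speed limit or range.

## Working session

There is one attempt and no reset: what is moved stays moved. The work goes in short steps, Python scripts to look and compute and a shell command to move; the robot and the scene stay as the last step left them, time stands still between calls to the robot, and variables do not carry over. Pictures are saved under pics/ and viewed, about 8 in all and at most 12, crops included, and the job is handed in when it is done.

```bash
ls; mkdir -p pics; python3 - <<'E'
from cell import ctrl
import cv2,numpy as np
s=ctrl.read_state();print({k:np.round(v,3).tolist() for k,v in s.items()},ctrl.grip_point_offset)
ims=[]
for n in("scene","top"):
    d=ctrl.get_image(n);ims.append(d["image"][...,::-1]);print(n,d["fx"],d["fy"],d["cx"],d["cy"],np.round(d["world_from_camera"],3).tolist(),[k for k in d])
    cv2.imwrite(f"pics/{n}0.png",ims[-1])
    for l in("jig","rack","probe","post_top","spool","spare","fan","jar","driver"):
        print(l,[(np.round(r["bbox"]).tolist(),round(r["confidence"],2)) for r in ctrl.cut_out(d,l)])
E
```

```text
pics
{'clock': 0.0, 'qpos': [-1.2, 0.629, 0.038, 1.518, -0.027, 0.996, -0.02], 'qd': [-0.001, 0.0, 0.001, -0.001, -0.002, -0.001, -0.002], 'tau': [-0.001, -56.339, 1.226, -19.345, 0.011, 0.011, -0.0], 'eef_pos': [274.601, 588.36, 194.752], 'tool_rot': [-3.142, 0.002, 1.134], 'force': [0.076, -0.403, 0.671], 'torque': [0.034, 0.011, -0.007], 'width': 85.512} 18.700000000000003
scene 539.7346491987232 539.7346491987232 271.1572749963495 214.2241748292383 [[-0.885, -0.385, 0.261, 963.52], [0.465, -0.751, 0.47, 581.941], [0.015, 0.537, 0.843, 1226.034], [0.0, 0.0, 0.0, 1.0]] ['image', 'fx', 'fy', 'cx', 'cy', 'world_from_camera', 'shot']
jig [([211.0, 151.0, 281.0, 205.0], 0.69)]
rack [([294.0, 262.0, 336.0, 315.0], 0.76)]
probe [([335.0, 226.0, 347.0, 258.0], 0.58), ([311.0, 259.0, 324.0, 285.0], 0.54), ([338.0, 305.0, 351.0, 326.0], 0.53)]
post_top [([243.0, 164.0, 286.0, 188.0], 0.67)]
spool [([268.0, 232.0, 288.0, 255.0], 0.75), ([244.0, 160.0, 286.0, 189.0], 0.47)]
spare [([296.0, 226.0, 310.0, 239.0], 0.55), ([310.0, 264.0, 326.0, 284.0], 0.48)]
fan [([224.0, 72.0, 254.0, 133.0], 0.
[... 243 characters left out ...]
]
top 547.0492842041299 547.0492842041299 281.66632112881285 210.9817344352585 [[0.006, 0.981, -0.196, 247.16], [-1.0, 0.007, 0.004, -25.785], [0.005, 0.196, 0.981, 1811.035], [0.0, 0.0, 0.0, 1.0]] ['image', 'fx', 'fy', 'cx', 'cy', 'world_from_camera', 'shot']
jig [([328.0, 184.0, 358.0, 242.0], 0.57)]
rack [([208.0, 193.0, 240.0, 226.0], 0.66)]
probe [([236.0, 233.0, 245.0, 244.0], 0.53)]
post_top [([326.0, 206.0, 348.0, 240.0], 0.87)]
spool [([267.0, 199.0, 282.0, 218.0], 0.52)]
spare [([327.0, 204.0, 346.0, 241.0], 0.54), ([323.0, 184.0, 361.0, 244.0], 0.15)]
fan [([388.0, 229.0, 436.0, 256.0], 0.67)]
jar [([138.0, 209.0, 156.0, 265.0], 0.39)]
driver [([140.0, 234.0, 154.0, 265.0], 0.63)]
```

View pics/scene0.png

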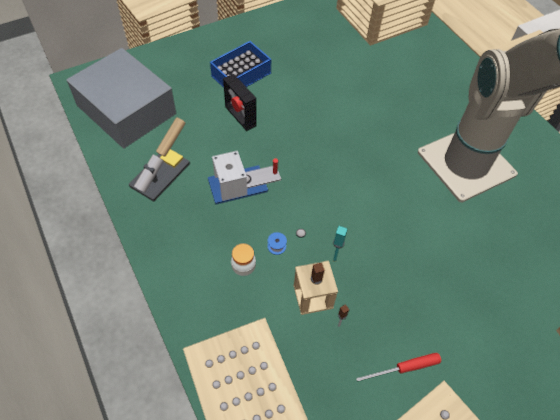

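View pics/top0.png

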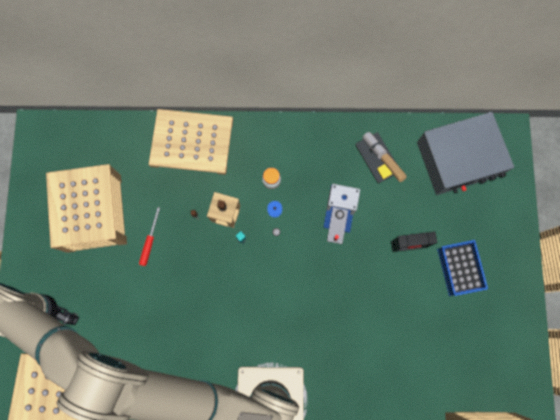

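Three probe-like objects in the scene image: a turquoise one at (341,238), a small dark one loose on the bench at (344,312), and a dark-wood one standing in the rack at (317,272). The rack one is the larger non-turquoise probe, so it fits. I'll measure and confirm it in a crop.

```bash
cat > h.py <<'E'
from cell import ctrl
import cv2,numpy as np
def ray(d,u,v):
    T=np.array(d["world_from_camera"]);r=np.array([(u-d["cx"])/d["fx"],-(v-d["cy"])/d["fy"],-1.]);return T[:3,3],T[:3,:3]@r
def at(d,u,v,z):
    o,r=ray(d,u,v);return (o+r*(z-o[2])/r[2])[:2]
def proj(d,P):
    T=np.array(d["world_from_camera"]);P=np.atleast_2d(P).astype(float);c=(P-T[:3,3])@T[:3,:3]
    return np.c_[d["cx"]+d["fx"]*c[:,0]/-c[:,2],d["cy"]-d["fy"]*c[:,1]/-c[:,2]]
def crop(d,u,v,w,h,s,name):
    im=d["image"][...,::-1][v-h//2:v+h//2,u-w//2:u+w//2];cv2.imwrite("pics/"+name,cv2.resize(im,None,fx=s,fy=s,interpolation=cv2.INTER_CUBIC))
E
python3 - <<'E'
from h import *
d=ctrl.get_image("top")
for n,u,v,z in[("plate",344.5,197,95),("post",336,239,75),("racktop",223.5,209,100),("handle",222,206,160),("teal",240,237,20),("small",194,213,20),("spool",275,209,32),("fan",414,241,110)]:print("top",n,at(d,u,v,z).round())
e=ctrl.get_image("scene")
for n,u,v,z in[("plate",229.5,166,95),("post",276,160,75),("racktop",316,280,100),("handle",317,265,160)]:print("scene",n,at(e,u,v,z).round())
a=e["image"][...,::-1]
A=cv2.resize(a[140:210,195:295],None,fx=6,fy=6,interpolation=2)[:, :600]
B=cv2.resize(a[240:340,290:365],None,fx=4,fy=4,interpolation=2)
C=cv2.resize(d["image"][...,::-1][180:250,185:365],None,fx=4,fy=4,interpolation=2)
out=np.zeros((290*1+420,800,3),np.uint8)
out=np.zeros((600,800,3),np.uint8)
A=cv2.resize(A,(450,315));B=cv2.resize(B,(225,300))
out[:315,:450]=A;out[:300,500:725]=B;out[320:600,:720]=C
cv2.imwrite("pics/c1.png",out)
E
```

```text
top plate [ 637. -234.]
top post [ 503. -207.]
top racktop [594. 154.]
top handle [591. 152.]
top teal [516. 105.]
top small [595. 260.]
top spool [609. -10.]
top fan [ 493. -448.]
scene plate [ 641. -231.]
scene post [ 515. -207.]
scene racktop [607. 161.]
scene handle [605. 153.]
```

View pics/c1.png

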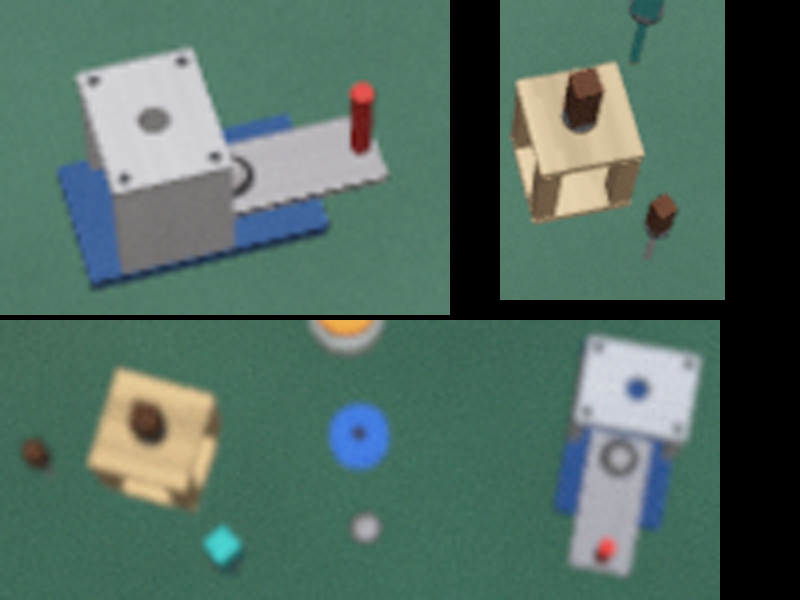

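The crop confirms the target. The probe in the rack (scene (317,272)) is clearly larger than the dark one at (344,312). The jig hole is at top (344.5,197) and the post top at (336.7,236.7), so the shuttle is out by about 45 mm. Next I'll move over the rack on the way and use the wrist camera.

```bash
python3 -m pendant '[0.1,-0.15,0.16,0,0,7,1, 0.25,-0.43,0.17,0,0,13,1, 0.25,-0.43,0.17,0,0,13,1, 0.25,-0.43,0.17,0,0,13,1, 0.25,-0.43,0.17,0,0,13,1, 0.25,-0.43,0.17,0,0,13,1, 0.25,-0.43,0.17,0,0,13,1, 0.25,-0.43,0.17,0,0,13,1, 0.25,-0.43,0.17,0,0,13,1, 0.25,-0.43,0.17,0,0,13,1, 0.25,-0.43,0.17,0,0,13,1, 0.25,-0.43,0.17,0,0,13,1, 0.25,-0.43,0.17,0,0,13,1, 0.25,-0.43,0.17,0,0,13,1, 0.25,-0.43,0.17,0,0,13,1, 0.25,-0.43,0.17,0,0,13,1, 0.25,-0.43,0.17,0,0,13,1]'; python3 - <<'E'
from h import *
d=ctrl.get_image("wrist");np.save("w1.npy",d,allow_pickle=True)
cv2.imwrite("pics/w1.png",d["image"][...,::-1]);print(d["fx"],d["cx"],d["cy"],np.round(d["world_from_camera"],3).tolist())
E
```

```text
clock: 2.52
eef_pos: [524.0, 160.6, 365.3]
tool_rot: [-3.14, -0.0, 1.363]
force: [-0.5, 0.3, -0.4]
width: 85.4
357.59719193973973 275.76533186670696 210.87238728959335 [[0.206, -0.93, -0.304, 447.08], [0.978, 0.197, 0.063, 176.79], [0.001, -0.31, 0.951, 544.092], [0.0, 0.0, 0.0, 1.0]]
```

View pics/w1.png

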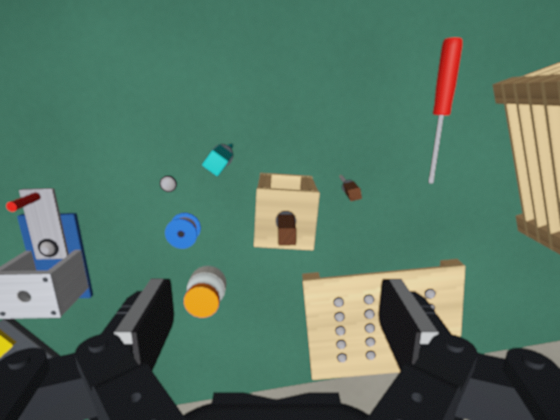

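The wrist view shows the rack top face with corners near (256,190), (319,192), (315,250) and (254,247), and the handle's top near (287,236). The jig is at the left edge. I'll go over the jig next, since it comes first.

```bash
python3 - <<'E'
from h import *
d=np.load("w1.npy",allow_pickle=True).item()
P=np.array([at(d,u,v,100) for u,v in[(256,190),(319,192),(315,250),(254,247)]]);print(P.round(),P.mean(0).round(1))
print([np.degrees(np.arctan2(*(P[(i+1)%4]-P[i])[::-1])).round(1) for i in range(4)],at(d,287,236,160),at(d,286,222,105))
E
python3 -m pendant '[-0.02,-0.37,-0.01,0,0,0,1, -0.02,-0.37,-0.01,0,0,0,1, -0.02,-0.37,-0.01,0,0,0,1, -0.02,-0.37,-0.01,0,0,0,1, -0.02,-0.37,-0.01,0,0,0,1, -0.02,-0.37,-0.01,0,0,0,1, -0.02,-0.37,-0.01,0,0,0,1, -0.02,-0.37,-0.01,0,0,0,1, -0.02,-0.37,-0.01,0,0,0,1, -0.02,-0.37,-0.01,0,0,0,1, -0.02,-0.37,-0.01,0,0,0,1, -0.02,-0.37,-0.01,0,0,0,1, -0.02,-0.37,-0.01,0,0,0,1]'; python3 - <<'E'
from h import *
d=ctrl.get_image("wrist");np.save("w2.npy",d,allow_pickle=True)
cv2.imwrite("pics/w2.png",d["image"][...,::-1])
E
```

```text
[[556. 128.]
 [576. 207.]
 [655. 188.]
 [633. 108.]] [604.9 157.7]
[np.float64(76.2), np.float64(-13.6), np.float64(-105.0), np.float64(165.2)] [602.4525635  157.61500156] [605.1451142  157.46634615]
clock: 3.65
eef_pos: [504.6, -206.9, 355.1]
tool_rot: [-3.14, -0.001, 1.367]
force: [0.2, -0.3, 0.1]
width: 85.6
```

View pics/w2.png

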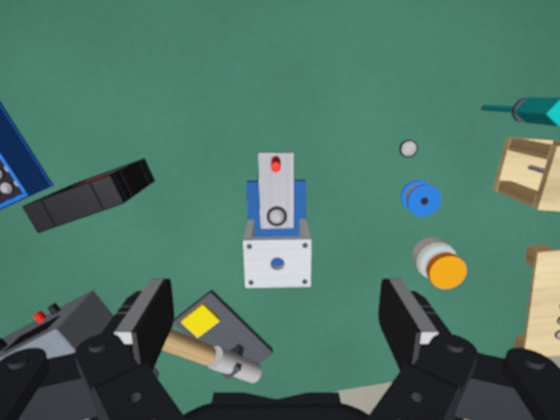

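The wrist view shows the hole at about (277,263), the guide plate spanning about (244–311, 239–288), and the post top at about (275,167). I'll refine these with segmentation.

```bash
cat > jig.py <<'E'
from h import *
def jig(d,hole,post=None):
    im=d["image"];s=8
    h=hole;w=14;x0,y0=h[0]-w,h[1]-w
    c=im[y0:y0+2*w,x0:x0+2*w].astype(int)
    g=cv2.resize(c.min(2).astype(np.uint8),None,fx=s,fy=s,interpolation=2)
    _,m=cv2.threshold(g,0,255,cv2.THRESH_BINARY_INV+cv2.THRESH_OTSU)
    n,l,st,ce=cv2.connectedComponentsWithStats(m);k=l[w*s,w*s]
    (eu,ev),ax,an=cv2.fitEllipse(max(cv2.findContours((l==k).astype(np.uint8),0,1)[0],key=len))
    u,v=(np.array([eu,ev])+.5)/s-.5+[x0,y0]
    H=at(d,u,v,95);print("hole px",u.round(2),v.round(2),"axes px",np.round(np.array(ax)/s,2),"world",H.round(1))
    hsv=cv2.cvtColor(im,cv2.COLOR_RGB2HSV)
    if post:
        u,v=post;r=np.zeros(im.shape[:2],bool);r[v-20:v+20,u-15:u+15]=1
        m=(((hsv[...,0]<8)|(hsv[...,0]>172))&(hsv[...,1]>150)&(hsv[...,2]>50)&r)
        ys,xs=np.nonzero(m);b=hsv[...,2][m];print("red",xs.min(),xs.max(),ys.min(),ys.max())
        br=m&(hsv[...,2]>.8*b.max());ys,xs=np.nonzero(br);print("bright",xs.min(),xs.max(),ys.min(),ys.max(),at(d,xs.mean(),ys.mean(),75).round(1))
    return H
E
python3 - <<'E'
from jig import *
d=np.load("w2.npy",allow_pickle=True).item()
H=jig(d,(277,263),(275,165))
im=d["image"];hsv=cv2.cvtColor(im,cv2.COLOR_RGB2HSV)
m=((hsv[...,1]<60)&(hsv[...,2]>150)).astype(np.uint8)
m[:, :235]=0;m[:,320:]=0;m[:230]=0;m[295:]=0
m=cv2.morphologyEx(m,cv2.MORPH_CLOSE,np.ones((15,15)))
c=max(cv2.findContours(m,0,1)[0],key=cv2.contourArea)
q=cv2.approxPolyDP(c,6,True)[:,0];P=np.array([at(d,*p,95) for p in q]);print(q.tolist(),P.round(),P.mean(0))
print([np.degrees(np.arctan2(*(P[(i+1)%len(P)]-P[i])[::-1])).round(1) for i in range(len(P))])
E
```

```text
hole px 276.88 263.04 axes px [11.66 13.23] world [ 641.2 -233. ]
red 272 279 157 170
bright 272 279 162 170 [ 514.7 -208.9]
[[242, 241], [246, 288], [310, 286], [310, 239]] [[ 600. -272.]
 [ 670. -283.]
 [ 685. -195.]
 [ 616. -183.]] [ 642.69786522 -233.1614453 ]
[np.float64(-8.9), np.float64(80.3), np.float64(170.0), np.float64(-99.9)]
```

```bash
python3 -m pendant '[0.01,-0.002,-0.1,0,0,1.5,0.6, 0.01,-0.002,-0.317,0,0,1.5,0.6, 0.01,-0.002,-0.317,0,0,1.5,0.6, 0.01,-0.002,-0.317,0,0,1.5,0.6, 0.01,-0.002,-0.317,0,0,1.5,0.6, 0.01,-0.002,-0.317,0,0,1.5,0.6, 0.01,-0.002,-0.317,0,0,1.5,0.6, 0.01,-0.002,-0.317,0,0,1.5,0.6, 0.01,-0.002,-0.317,0,0,1.5,0.6, 0.01,-0.002,-0.317,0,0,1.5,0.6, 0.01,-0.002,-0.317,0,0,1.5,0.6, 0.01,-0.002,-0.317,0,0,1.5,0.0, 0.01,-0.002,-0.317,0,0,1.5,0.0, 0.01,-0.002,-0.317,0,0,1.5,0.0, 0.01,-0.002,-0.317,0,0,1.5,0.0, 0.01,-0.002,-0.317,0,0,1.5,0.0, 0.01,-0.002,-0.317,0,0,1.5,0.0, 0.01,-0.002,-0.317,0,0,1.5,0.0]'
```

```text
clock: 5.2
eef_pos: [515.6, -209.5, 39.4]
tool_rot: [3.141, -0.001, 1.393]
force: [-0.6, -0.2, 7.3]
width: 0.2
```

The jaws shut on nothing (width 0.2), so I missed the post. I'll look before moving again.

```bash
python3 - <<'E'
from h import *
d=ctrl.get_image("wrist");e=ctrl.get_image("scene")
a=cv2.resize(e["image"][120:220,190:310],(480,400),interpolation=2)
cv2.imwrite("pics/w3.png",np.hstack([a,cv2.resize(d["image"],(320,240)).repeat(1,0) if 0 else cv2.copyMakeBorder(cv2.resize(d["image"],(320,240)),0,160,0,0,0)])[...,::-1])
print({k:np.round(v,2).tolist() for k,v in ctrl.read_state().items() if k in("force","eef_pos","width")})
E
```

```text
{'eef_pos': [515.55, -209.52, 39.43], 'force': [0.17, 0.12, 6.9], 'width': 0.37}
```

View pics/w3.png

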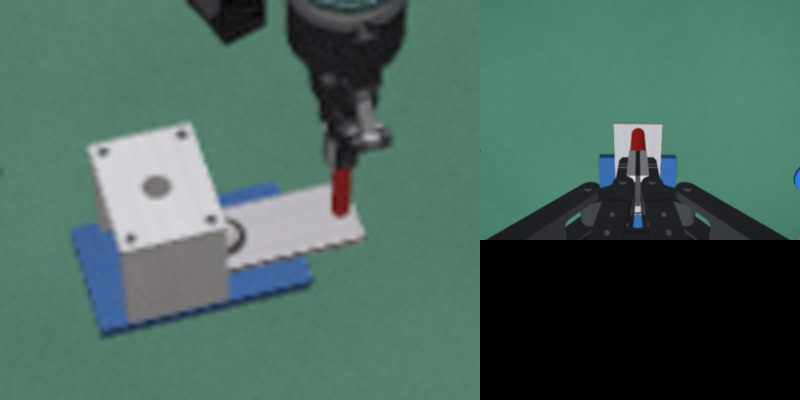

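The post wasn't pinched. In the wrist view it stands on the robot (-x) side of the shut fingers. I'll check by projecting the TCP into both pictures.

```bash
python3 - <<'E'
from h import *
d=ctrl.get_image("wrist");e=ctrl.get_image("scene");t=ctrl.get_image("top")
p=ctrl.read_state()["eef_pos"]
for n,i in(("wrist",d),("scene",e),("top",t)):
    hsv=cv2.cvtColor(i["image"],cv2.COLOR_RGB2HSV);m=((hsv[...,0]<8)|(hsv[...,0]>172))&(hsv[...,1]>150)&(hsv[...,2]>50)
    c=proj(i,[[512,-209,50]])[0];yy,xx=np.mgrid[:420,:560];m&=(abs(xx-c[0])<22)&(abs(yy-c[1])<(70 if n=="wrist" else 22))
    ys,xs=np.nonzero(m);print(n,"tcp",proj(i,p).round(1),"red bbox",(xs.min(),xs.max(),ys.min(),ys.max()) if len(xs) else None)
    for X in(480,490,500,510,520):
        Y=-233+(641.5-X)*.182;print("  ",X,proj(i,[[X,Y,20],[X,Y,75]]).round(1).tolist())
    if n=="wrist":
        for y in range(ys.min(),ys.max()+1,4): print(y,xs[ys==y].min(),xs[ys==y].max(),i["image"][y,int(xs[ys==y].mean())])
crop(d,int(proj(d,p)[0][0]),int(proj(d,p)[0][1])-40,200,200,3,"w4.png")
E
```

```text
wrist tcp [[275.6 246.3]] red bbox (np.int64(264), np.int64(288), np.int64(225), np.int64(263))
   480 [[274.7, 173.5], [274.5, 201.5]]
   490 [[274.7, 190.9], [274.5, 224.4]]
   500 [[274.7, 207.8], [274.5, 246.3]]
   510 [[274.7, 224.2], [274.5, 267.3]]
   520 [[274.7, 240.1], [274.5, 287.5]]
225 274 278 [132  35  36]
229 268 284 [132  24  17]
233 267 285 [131  23  19]
237 266 286 [131  22  20]
241 266 286 [131  25  21]
245 266 287 [131  26  22]
249 265 287 [130  24  19]
253 265 288 [130  24  21]
257 265 288 [129  22  19]
261 264 288 [131  23  20]
scene tcp [[275.  167.3]] red bbox (np.int64(273), np.int64(276), np.int64(162), np.int64(172))
   480 [[287.0, 168.5], [287.8, 156.2]]
   490 [[283.6, 169.3], [284.3, 157.0]]
   500 [[280.1, 170.2], [280.7, 157.9]]
   510 [[276.7, 171.0], [277.2, 158.7]]
   520 [[273.2, 171.8], [273.6, 159.6]]
top tcp [[335.7 236.8]] red bbox None
   480 [[333.4, 248.3], [335.1, 246.1]]
   490 [[333.9, 245.3], [335.6, 243.0]]
   500 [[334.5, 242.3], [336.2, 239.9]]
   510 [[335.0, 239.3], [336.7, 236.8]]
   520 [[335.5, 236.3], [337.2, 233.8]]
```

View pics/w4.png

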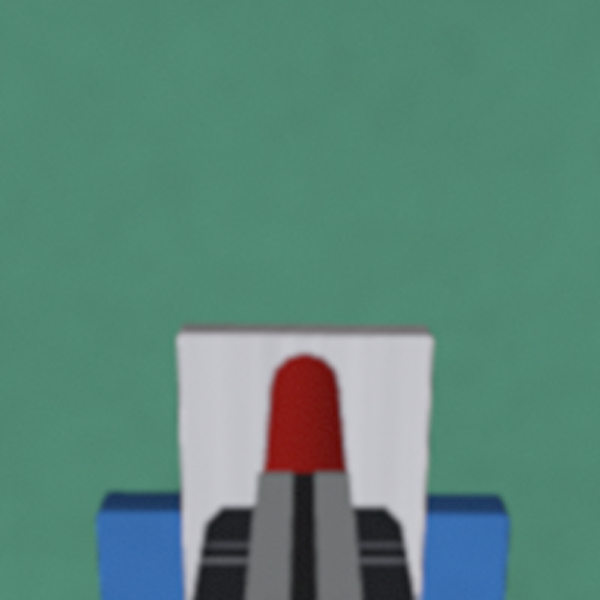

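The evidence (post visible almost to its top, 7 N upward force, tip rows not matching the TCP's projection) suggests the fingertips are resting on the post top. That would put them about 36 mm short of the reported TCP. I'll lift and test that with the TCP marked in the pictures.

```bash
python3 -m pendant '[0,0,0.06,0,0,0,0, 0,0,0.06,0,0,0,0, 0,0,0.06,0,0,0,0, 0,0,0.06,0,0,0,0, 0,0,0.06,0,0,0,0]'; python3 - <<'E'
from h import *
d=ctrl.get_image("wrist");e=ctrl.get_image("scene");t=ctrl.get_image("top")
np.save("x.npy",[d,e,t],allow_pickle=True)
p=np.array(ctrl.read_state()["eef_pos"]);print(p,ctrl.read_state()["force"])
out=[]
for i in(d,e,t):
    a=i["image"].copy();c=proj(i,p)[0];k=(100,100) if i is d else (50,50);c=c.astype(int)
    s=400//(2*k[0])
    a=a[c[1]-k[1]:c[1]+k[1],c[0]-k[0]:c[0]+k[0]];a=cv2.resize(a,(390,390),interpolation=2)
    for dz,col in((0,(255,255,0)),(36,(0,255,255)),(73,(255,0,255))):
        q=(proj(i,p+[0,0,dz])[0]-c+k)*390/(2*k[0]);cv2.drawMarker(a,tuple(int(v) for v in q),col,0,12,1)
    out.append(a)
cv2.imwrite("pics/x.png",np.hstack(out[:2])[...,::-1])
E
```

```text
clock: 5.87
eef_pos: [515.0, -209.2, 99.0]
tool_rot: [-3.142, -0.001, 1.394]
force: [-0.3, -0.8, 0.1]
width: -0.1
[ 514.62486029 -209.12816198   98.35439945] [ 0.39593508 -0.11176735 -0.36036147]
```

View pics/x.png

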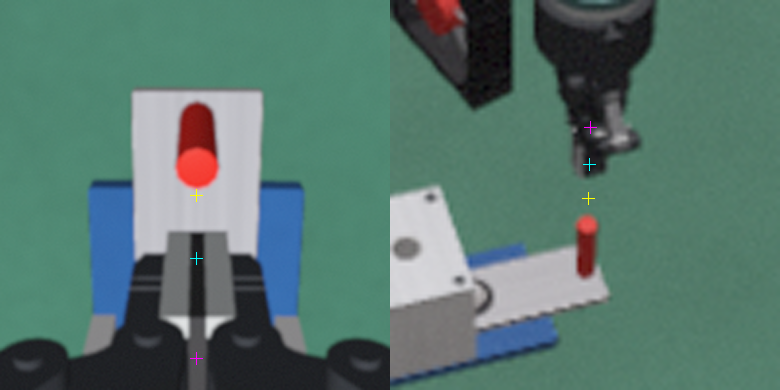

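This confirms it. The physical fingertips end at the cyan mark, about 36 mm above the reported TCP, in both views, so I'll count the real tip as TCP + ~36 mm. The post stands untouched under the gripper. Next I'll re-measure it.

```bash
python3 - <<'E'
from h import *
d,e,t=np.load("x.npy",allow_pickle=True)
for n,i in(("w",d),("s",e)):
    c=proj(i,[515,-209,75])[0];R=30 if n=="w" else 12
    hsv=cv2.cvtColor(i["image"],cv2.COLOR_RGB2HSV);m=((hsv[...,0]<8)|(hsv[...,0]>172))&(hsv[...,1]>120)&(hsv[...,2]>190)
    yy,xx=np.mgrid[:420,:560];m&=(abs(xx-c[0])<R)&(abs(yy-c[1])<R);ys,xs=np.nonzero(m)
    print(n,xs.min(),xs.max(),ys.min(),ys.max(),at(i,xs.mean(),ys.mean(),75))
E
```

```text
w 265 286 221 240 [ 515.23627282 -209.18110225]
s 273 277 159 162 [ 517.25837889 -206.916793  ]
```

```bash
python3 -m pendant '[0,0,0,0,0,0,0.6, 0,0,0,0,0,0,0.6, 0,0,0,0,0,0,0.6, 0,0,0,0,0,0,0.6, 0,0,-0.045,0,0,0,0.6, 0,0,-0.045,0,0,0,0.6, 0,0,-0.087,0,0,0,0.6, 0,0,-0.087,0,0,0,0.6, 0,0,-0.087,0,0,0,0.6, 0,0,-0.087,0,0,0,0, 0,0,-0.087,0,0,0,0, 0,0,-0.087,0,0,0,0, 0,0,-0.087,0,0,0,0, 0,0,-0.087,0,0,0,0, 0,0,-0.087,0,0,0,0]'
```

```text
clock: 7.27
eef_pos: [516.3, -209.4, 14.0]
tool_rot: [3.139, -0.001, 1.394]
force: [-2.0, 1.6, 7.6]
width: 11.9
```

Now it's pinched (width 12). I'll push along the jig's +x, which is (0.983, -0.18) in world.

```bash
python3 -m pendant '[0.005,-0.001,0,0,0,0,0, 0.01,-0.002,0,0,0,0,0, 0.015,-0.003,0,0,0,0,0, 0.02,-0.004,0,0,0,0,0, 0.025,-0.005,0,0,0,0,0, 0.03,-0.0055,0,0,0,0,0, 0.035,-0.0065,0,0,0,0,0, 0.038,-0.007,0,0,0,0,0, 0.038,-0.007,0,0,0,0,0]'; python3 -m pendant '[0.002,-0.0004,0,0,0,0,0, 0.004,-0.0008,0,0,0,0,0, 0.006,-0.001,0,0,0,0,0, 0.006,-0.001,0,0,0,0,0]'
```

```text
clock: 8.02
eef_pos: [556.1, -216.9, 14.2]
tool_rot: [3.136, -0.001, 1.394]
force: [0.2, 0.1, -3.1]
width: 11.8
clock: 8.35
eef_pos: [559.0, -217.4, 14.1]
tool_rot: [-3.141, -0.001, 1.394]
force: [-8.2, 0.8, 3.1]
width: 11.8
```

```bash
python3 -m pendant '[0.004,-0.0007,0,0,0,0,0, 0.007,-0.0013,0,0,0,0,0, 0.007,-0.0013,0,0,0,0,0]';python3 -m pendant '[0,0,0,0,0,0,0.4, 0,0,0,0,0,0,0.4, 0,0,0,0,0,0,0.4, 0,0,0,0,0,0,0.4, 0,0,0.1,0,0,0,0.5, 0,0,0.2,0,0,0,0.8, -0.05,0.01,0.3,0,0,0,1, -0.05,0.01,0.3,0,0,0,1, -0.05,0.01,0.3,0,0,0,1, -0.05,0.01,0.3,0,0,0,1, -0.05,0.01,0.3,0,0,0,1, -0.05,0.01,0.3,0,0,0,1, -0.05,0.01,0.3,0,0,0,1]'
python3 - <<'E'
from jig import *
d=ctrl.get_image("wrist");np.save("w5.npy",d,allow_pickle=True);cv2.imwrite("pics/w5.png",d["image"][...,::-1])
h=proj(d,[641.5,-233,95])[0].astype(int);print(h,proj(d,[559,-217.4,75]))
H=jig(d,tuple(h),tuple(proj(d,[559,-217.4,75])[0].astype(int)))
E
```

```text
clock: 8.6
eef_pos: [558.4, -217.2, 14.1]
tool_rot: [-3.126, -0.003, 1.393]
force: [-16.7, 3.6, 11.9]
width: 11.9
clock: 9.68
eef_pos: [510.9, -208.5, 319.4]
tool_rot: [-3.137, -0.002, 1.393]
force: [-0.1, -0.1, 0.6]
width: 85.2
[274 271] [[275.0460144  203.17377358]]
hole px 274.48 271.65 axes px [12.65 14.32] world [ 641.2 -233. ]
red 271 279 189 206
bright 271 279 198 206 [ 557.5 -217.1]
```

View pics/w5.png

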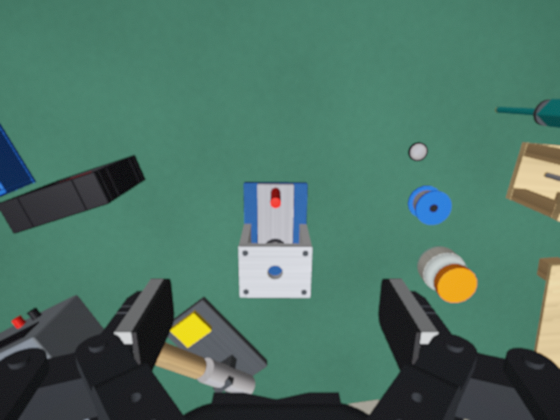

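The jig is home. The post-to-hole distance measures 85.2 mm (85 expected) and the push force rose to 17 N at the stop with no further motion. The hole measures (641.2, -233.0) both times, with yaw about -10.7°. The dome's ring shows under the plate at (275,242). Next is a closer look at the probe.

```bash
python3 -m pendant '[0.069,0.37,-0.06,0,0,-3.5,1, 0.069,0.37,-0.06,0,0,-3.5,1, 0.069,0.37,-0.06,0,0,-3.5,1, 0.069,0.37,-0.06,0,0,-3.5,1, 0.069,0.37,-0.06,0,0,-3.5,1, 0.069,0.37,-0.06,0,0,-3.5,1, 0.069,0.37,-0.06,0,0,-3.5,1, 0.069,0.37,-0.06,0,0,-3.5,1, 0.069,0.37,-0.06,0,0,-3.5,1, 0.069,0.37,-0.06,0,0,-3.5,1, 0.069,0.37,-0.06,0,0,-3.5,1, 0.069,0.37,-0.06,0,0,-3.5,1, 0.069,0.37,-0.06,0,0,-3.5,1]'
python3 - <<'E'
from h import *
d=ctrl.get_image("wrist");np.save("w6.npy",d,allow_pickle=True)
c=proj(d,[603,157.6,130])[0].astype(int);print(c)
a=d["image"][...,::-1];x0,y0=c-[100,75];print(x0,y0);cv2.imwrite("pics/w6.png",cv2.resize(a[y0:y0+150,x0:x0+200],None,fx=4,fy=4,interpolation=2))
E
```

```text
clock: 10.82
eef_pos: [579.0, 159.9, 255.8]
tool_rot: [-3.132, -0.001, 1.329]
force: [0.1, 0.1, -0.3]
width: 85.8
[279 215]
179 140
```

View pics/w6.png

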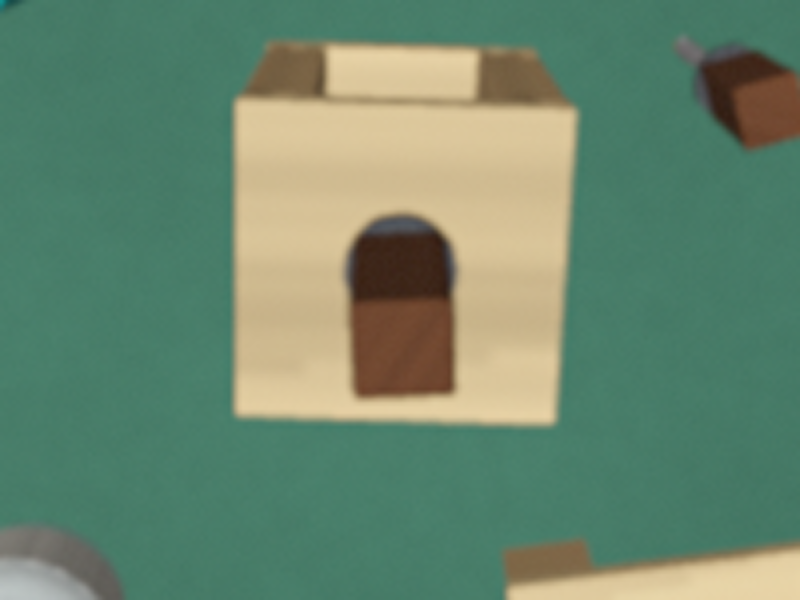

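The crop shows the handle's top face with corners at about (350,303), (449,297), (454,392) and (357,396), and the collar flat on the rack around (402,268). The handle's flats are nearly aligned with the jaws.

```bash
python3 - <<'E'
from h import *
d=np.load("w6.npy",allow_pickle=True).item()
f=lambda u,v,z:at(d,179+(u+.5)/4-.5,140+(v+.5)/4-.5,z)
Q=np.array([f(u,v,160) for u,v in[(350,303),(449,297),(454,392),(357,396)]]);print(Q.round(1),Q.mean(0).round(1))
ang=lambda P:[np.degrees(np.arctan2(*(P[(i+1)%4]-P[i])[::-1])).round(1) for i in range(4)]
print(ang(Q),[np.linalg.norm(Q[(i+1)%4]-Q[i]).round(1) for i in range(4)])
R=np.array([f(u,v,100) for u,v in[(235,97),(577,107),(556,424),(234,416)]]);print(R.round(1),R.mean(0).round(1),ang(R),[np.linalg.norm(R[(i+1)%4]-R[i]).round(1) for i in range(4)])
print("collar L,T,R",f(347,270,105),f(403,213,105),f(456,270,105))
print(ctrl.read_state()["eef_pos"],np.degrees(ctrl.read_state()["tool_rot"]))
E
```

```text
[[590.9 149.2]
 [594.5 169. ]
 [614.8 165.3]
 [610.9 145.6]] [602.8 157.3]
[np.float64(79.8), np.float64(-10.3), np.float64(-101.4), np.float64(169.8)] [np.float64(20.1), np.float64(20.7), np.float64(20.1), np.float64(20.3)]
[[553.7 129.2]
 [575.4 207.1]
 [653.7 185.6]
 [632.  106.9]] [603.7 157.2] [np.float64(74.4), np.float64(-15.3), np.float64(-105.4), np.float64(164.1)] [np.float64(80.9), np.float64(81.2), np.float64(81.7), np.float64(81.4)]
collar L,T,R [599.93188919 144.76330966] [589.36630169 161.25469711] [606.24901148 170.31436542]
[579.16670972 159.70902989 256.2868226 ] [-1.79502149e+02 -6.64003607e-02  7.61274499e+01]
```

```bash
python3 -m pendant '[0.024,-0.0022,0,-0.4,0,3.4,0.7, 0.024,-0.0022,-0.04,-0.4,0,3.4,0.7, 0.024,-0.0022,-0.08,-0.4,0,3.4,0.7, 0.024,-0.0022,-0.12,-0.4,0,3.4,0.7, 0.024,-0.0022,-0.15,-0.4,0,3.4,0.7, 0.024,-0.0022,-0.171,-0.4,0,3.4,0.7, 0.024,-0.0022,-0.171,-0.4,0,3.4,0.7, 0.024,-0.0022,-0.171,-0.4,0,3.4,0.7, 0.024,-0.0022,-0.171,-0.4,0,3.4,0.7, 0.024,-0.0022,-0.171,-0.4,0,3.4,0.7]'
```

```text
clock: 11.7
eef_pos: [605.0, 157.3, 87.6]
tool_rot: [-3.138, 0.004, 1.387]
force: [0.7, -0.0, 0.5]
width: 59.9
```

```bash
python3 -m pendant '[0,0,0,0,0,0,0.3, 0,0,0,0,0,0,0.3, 0,0,0,0,0,0,0, 0,0,0,0,0,0,0, 0,0,0,0,0,0,0, 0,0,0,0,0,0,0, 0,0,0,0,0,0,0]'; python3 -c "
from cell import ctrl;import numpy as np
for _ in range(3):
  ctrl.get_image('wrist');s=ctrl.read_state();print(s['eef_pos'].__class__,np.round(s['eef_pos'],1),np.degrees(s['tool_rot']).round(2),np.round(s['force'],1),s['width'])"
```

```text
clock: 12.28
eef_pos: [605.8, 157.6, 88.8]
tool_rot: [-3.14, 0.003, 1.387]
force: [-1.2, -0.2, 6.8]
width: 21.6
<class 'numpy.ndarray'> [605.8 157.5  88.8] [-179.9     0.18   79.47] [-0.7 -0.5  6.6] 21.020547214156622
<class 'numpy.ndarray'> [605.8 157.6  88.8] [-179.9     0.18   79.48] [ 0.  -0.3  6.6] 21.82057789563688
<class 'numpy.ndarray'> [605.8 157.5  88.8] [-179.9     0.18   79.47] [-0.6 -0.6  7.3] 21.450622325013025
```

Gripped (21.5 mm across the 22 mm handle). Now I'll lift straight up.

```bash
python3 -m pendant '[0,0,0.01,0,0,0,0, 0,0,0.025,0,0,0,0, 0,0,0.045,0,0,0,0, 0,0,0.065,0,0,0,0, 0,0,0.085,0,0,0,0, 0,0,0.105,0,0,0,0, 0,0,0.125,0,0,0,0, 0,0,0.145,0,0,0,0, 0,0,0.165,0,0,0,0, 0,0,0.165,0,0,0,0, 0,0,0.165,0,0,0,0]'; python3 - <<'E'
from h import *
d=ctrl.get_image("wrist");e=ctrl.get_image("scene");np.save("y.npy",[d,e],allow_pickle=True)
s=ctrl.read_state();p=np.array(s["eef_pos"]);print(p.round(1),np.degrees(s["tool_rot"]).round(2),s["force"].round(1))
c=proj(e,p+[0,0,20])[0].astype(int);a=e["image"][c[1]-60:c[1]+60,c[0]-50:c[0]+50];print(c)
q=proj(d,p)[0].astype(int);b=d["image"][q[1]-150:q[1]+110,q[0]-110:q[0]+110];print(q)
cv2.imwrite("pics/y.png",np.hstack([cv2.resize(a,(400,480),interpolation=2),cv2.resize(b,(400,480),interpolation=2)])[...,::-1])
E
```

```text
clock: 13.35
eef_pos: [606.2, 157.7, 255.1]
tool_rot: [3.141, 0.002, 1.387]
force: [-0.1, 0.9, -1.4]
width: 21.4
[604.9 157.4 252.9] [-179.8     0.23   79.48] [-1.4  0.3 -0.5]
[323 241]
[274 242]
```

View pics/y.png

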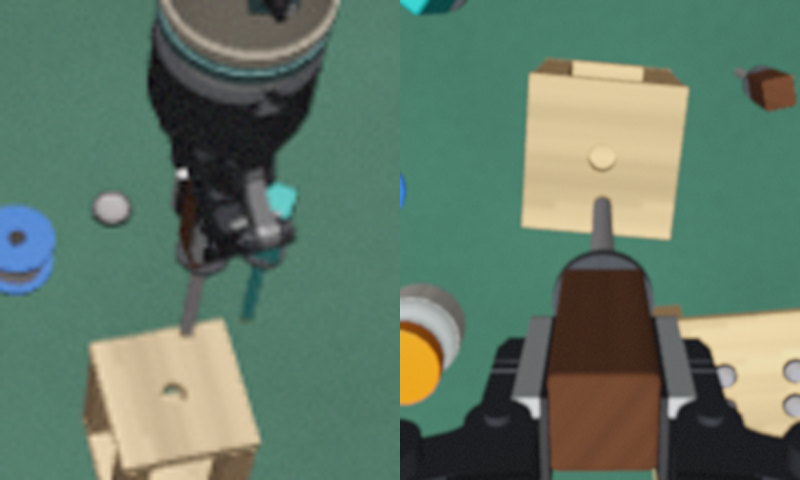

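The probe is out of the rack, rod straight, with no other contact visible. The wrist view shows the rod tip at about pixel (274.6,200) and the scene view at about (320,264). I'll measure the axis offset from the TCP numerically.

```bash
cat > tip.py <<'E'
from h import *
# tip of rod in wrist image: grey (low saturation), x window about TCP column
def tip(d,show=False,rows=(160,245),half=14,z=None):
    im=d["image"];u0=275
    hsv=cv2.cvtColor(im,cv2.COLOR_RGB2HSV)
    out=[]
    for r in range(*rows):
        row=hsv[r,u0-half:u0+half+1];print(r,' '.join(f"{a:3d}/{b:3d}" for a,b in row[:,1:][::2]))
E
python3 - <<'E'
from tip import *
d,e=np.load("y.npy",allow_pickle=True)
tip(d,rows=(192,232,3))
im=e["image"][255:270,308:332]
hsv=cv2.cvtColor(im,cv2.COLOR_RGB2HSV);print()
for r in range(15):print(255+r,' '.join(f"{b:3d}" for b in hsv[r,:,1]))
# rack hole check
g=d["image"]
for z in(170,173,176,179,182):print(z,at(d,274.6,200,z).round(1),at(e,320,263.5,z).round(1))
E
```

```text
192  78/205  80/205  78/204  78/204  78/204  78/204  79/204  78/204  78/205  79/204  78/205  79/204  78/204  78/204  78/205
195  77/209  77/209  77/209  76/209  77/209  77/209  76/208  76/208  77/208  77/208  76/207  79/207  77/206  78/206  77/206
198  76/211  76/211  76/211  76/212  76/212  82/200  83/175  80/159  86/178  82/203  77/211  77/210  77/210  75/210  77/210
201  75/215  74/215  75/214  75/215  76/206  50/138   5/108   7/103   6/ 92  73/140  77/209  77/213  76/212  77/212  75/212
204  74/222  74/222  72/222  74/222  72/202  21/122   5/109   5/103   3/ 94  43/112  76/205  73/219  75/218  75/218  74/217
207  74/224  74/224  74/224  74/224  72/196  13/118   5/108   3/102   3/ 94  36/106  75/207  73/224  73/223  73/223  72/222
210  73/227  72/226  72/226  73/227  71/193  11/116   7/111   2/103   5/ 94  28/100  77/206  73/225  73/224  73/223  73/224
213  72/230  71/230  72/230  72/231  70/193   9/113   5/108   2/104   3/ 95  19/ 93  76/208  71/229  72/228  72/227  72/227
216  69/215  70/223  73/227  72/229  68/188   9/113   5/109   5/104   5/ 96   6/ 90  76/197  71/232  72/233 
[... 1592 characters left out ...]
  66  68  65  65  63  63  63  62  63  48  86
265  68  67  66  67  66  64  65  64  63  66  74  70  62  69  65  66  65  64  63  63  63  60  44  88
266  68  67  66  69  66  66  65  64  64  64  64  64  66  64  66  66  66  63  64  63  65  59  46  84
267  68  67  67  67  64  66  65  64  64  65  66  64  67  66  67  64  67  64  63  62  63  65  61  68
268  67  69  68  66  67  66  66  63  63  65  66  65  65  66  67  64  64  65  63  63  64  64  60  42
269  67  68  67  67  67  66  66  66  64  64  66  65  64  66  67  67  66  65  63  62  63  63  62  46
170 [605. 157.] [600.9 156.6]
173 [604.1 157.1] [601.9 157.8]
176 [603.3 157.3] [603. 159.]
179 [602.4 157.5] [604.  160.2]
182 [601.5 157.7] [605.  161.4]
```

```bash
python3 -m pendant '[0.001,-0.01,0,0,0,0,0, 0.003,-0.03,0,0,0,0,0, 0.006,-0.06,0,0,0,0,0, 0.009,-0.09,0,0,0,0,0, 0.012,-0.12,0,0,0,0,0, 0.015,-0.15,0,0,0,0,0, 0.018,-0.18,0,0,0,0,0, 0.021,-0.21,0,0,0,0,0, 0.024,-0.24,0,0,0,0,0, 0.027,-0.27,0,0,0,0,0, 0.03,-0.3,0,0,0,0,0, 0.033,-0.33,0,0,0,0,0, 0.036,-0.36,0,0,0,0,0, 0.037,-0.38,0,0,0,0,0, 0.037,-0.39,-0.01,0,0,0,0, 0.037,-0.39,-0.03,0,0,0,0, 0.037,-0.39,-0.05,0,0,0,0, 0.037,-0.39,-0.05,0,0,0,0, 0.037,-0.39,-0.05,0,0,0,0]'; python3 - <<'E'
from tip import *
d=ctrl.get_image("wrist");e=ctrl.get_image("scene");np.save("z.npy",[d,e],allow_pickle=True)
s=ctrl.read_state();print(s["eef_pos"].round(1),np.degrees(s["tool_rot"]).round(2),s["force"].round(1))
print("hole expected px",proj(d,[641.2,-233,95]),proj(e,[641.2,-233,95]))
g=d["image"].max(2)
for r in range(188,240,2):print(r,' '.join(f"{b:3d}" for b in g[r,248:304:2]))
E
```

```text
clock: 15.03
eef_pos: [640.4, -231.3, 200.7]
tool_rot: [-3.133, 0.003, 1.388]
force: [0.2, -0.3, 0.1]
width: 21.2
[ 642.3 -232.2  203.4] [-179.84    0.22   79.53] [-0.5  0.5  0.6]
hole expected px [[274.09525491 196.53751016]] [[229.08664577 165.44304892]]
188 222 223 223 223 223 223 224 224 222 196 145 130 137 149 147 130 134 185 220 225 225 225 225 225 225 225 225 226
190 220 220 220 220 220 220 220 220 202 141  78  75  80  89  90  79  73 105 187 221 223 223 223 223 224 224 224 225
192 222 222 221 221 222 222 222 216 198 185 156 120  94  82  84  94 118 163 194 217 225 225 224 225 225 225 225 225
194 225 225 226 225 225 225 225 207 196 199 197 194 185 178 178 180 190 198 201 210 225 227 226 227 226 227 227 226
196 225 225 225 226 226 226 225 195 181 189 189 193 196 192 193 194 193 194 195 199 224 226 226 226 226 226 226 226
198 222 223 223 223 223 223 222 187 157 173 173 171 150 130 131 151 173 177 173 179 221 223 224 223 223 223 223 223
200 223 223 223 224 224 224 223 199 136 163 172 148 121 114 106  98 155 174 159 191 223 224 224 223 223 224 224 224
202 223 223 223 223 224 224 224
[... 1472 characters left out ...]
 222
228 226 226 226 226 226 226 227 223 206 182 136  71  58  55  55  55  58 120 167 197 220 226 226 225 225 225 225 225
230 225 225 225 225 226 225 207 164 102  66  64  75  77  83  86  82  80  65  59  82 147 198 222 226 226 225 226 226
232 224 223 224 224 219 186 111  67  82  93 100 103 101 101 103 103 106 103  95  84  62  83 164 216 225 225 225 225
234 223 222 223 216 169  82  82  98 105 105 105 104 103 100 102 104 106 105 103 104  98  83  70 145 211 224 223 223
236 217 217 216 173  84  82  98 100 101  99 100 100  98  98  98  99 101 100  99  98  98  99  91  68 141 209 217 217
238 151 150 133  78  66  70  72  71  71  71  70  72  72  70  69  69  72  73  74  72  70  69  72  65  55 121 155 156
```

```bash
cat > m.py <<'E'
from jig import *
import sys
P=[];Z=[]
for k in range(6):
    d=ctrl.get_image("wrist");s=ctrl.read_state();P.append(np.r_[s["eef_pos"],np.degrees(s["tool_rot"])%360,s["force"]])
P=np.array(P);print("mean",P.mean(0).round(2),"std",P.std(0).round(2)[:3])
p=P.mean(0);zt=p[2]-78.8;print("tip z",zt.round(1),"cam",np.array(d["world_from_camera"])[:3,3])
np.save("last.npy",d,allow_pickle=True)
E
python3 m.py; python3 - <<'E'
from h import *
d=np.load("last.npy",allow_pickle=True).item();e=np.load("z.npy",allow_pickle=True)[1]
u=np.array([.982,-.186]);
for z in(120,123,126):
    print(z,"axis",(at(d,274.7,198,z)+4*u).round(1))
print("hole",at(d,273.9,197,95).round(1),"fwd tip px proj for axis at hole",proj(d,[[641.2-4*u[0],-233-4*u[1],z] for z in(120,123,126)]).round(1).tolist())
g=e["image"].max(2)
for r in range(135,180):print(r,' '.join(f"{b:3d}" for b in g[r,212:252]))
E
```

```text
mean [ 6.4255e+02 -2.3255e+02  2.0401e+02  1.8010e+02  2.4000e-01  7.9510e+01
  0.0000e+00 -3.7000e-01 -6.3000e-01] std [0.17 0.07 0.18]
tip z 125.2 cam [ 565.36052622 -217.505127    382.75188525]
120 axis [ 643.  -233.8]
123 axis [ 642.2 -233.6]
126 axis [ 641.3 -233.4]
hole [ 645.1 -235. ] fwd tip px proj for axis at hole [[275.2, 195.6], [275.2, 196.7], [275.2, 197.8]]
135 128 128 125 125 125 127 125 125 126 115  94  93  88  56  31  35  38  45  54  65  64 100 123 122 120 123 121 121 121 123 121 123 127 123 125 124 125 124 124 121
136 124 125 126 124 125 124 125 125 125 116  90  81  74  61  55  60  48  56  55  56  62  95 123 121 122 123 123 124 122 124 121 123 125 123 125 122 124 123 122 124
137 125 126 126 125 127 126 122 125 126 118 100  77  56  53  57  57  56  59  58  59  54  91 125 124 122 126 122 122 124 124 127 123 126 124 124 124 122 123 123 123
138 127 127 125 124 126 125 124 124 123 115  88  67  65  58  63  66  71  71  66  61  77 109 122 126 124 124 120 123 126 123 125 124 124 122 122 124 125 124 123 124
139 129 125 126 126 126 125 122 124 123 124 114  79  57  62  67  78  
[... 5954 characters left out ...]
 168 133 137 186 211 197 186 185 185 186 186
176 143 153 145 115 118 132 184 214 215 215 214 213 214 213 215 217 216 214 215 215 216 216 217 216 214 213 215 215 213 208 188 184 206 200 187 185 184 186 185 185
177 152 152 148 135 128 128 164 205 214 212 207 211 214 213 214 216 217 214 214 214 214 217 217 216 214 214 212 209 203 198 192 175 160 149 150 185 187 186 186 186
178 153 155 149 150 157 156 155 186 212 195 162 187 208 214 213 216 215 215 214 214 214 216 214 207 206 201 192 176 155 131 119 120 120 121 149 188 188 187 188 185
179 152 154 154 155 156 157 159 181 205 168  98 133 189 214 213 215 217 216 212 206 202 200 191 164 156 137 120 116 117 117 121 119 120 119 150 188 186 186 187 189
```

```bash
python3 - <<'E'
from h import *
d,e=np.load("z.npy",allow_pickle=True)
u=np.array([.982,-.186])
print("hole wrist",at(d,273.9,197,95).round(1),"scene",at(e,228.6,166.4,95).round(1))
H=at(e,228.6,166.4,95)
for z in(122,124,126):print(z,"axis wrist",(at(d,274.7,198,z)+4*u).round(1),"axis scene",(at(e,229.0,160.0,z)-4*np.array([.49,.87])).round(1))
print(proj(e,[[*H,z] for z in(95,124,190)]).round(1).tolist())
# scene rod centre per row (sub-pixel)
g=e["image"].max(2).astype(float)
for r in range(142,160,2):
    row=g[r,222:238];bg=np.r_[row[:3],row[-3:]].mean();bgs=np.interp(range(16),[1,14],[row[:3].mean(),row[-3:].mean()]);w=np.clip(bgs-row,0,None);w[w<8]=0;print(r,round((w*np.arange(222,238)).sum()/w.sum(),2))
E
python3 m.py
```

```text
hole wrist [ 641.6 -233.2] scene [ 643.7 -230.7]
122 axis wrist [ 639.1 -232. ] axis scene [ 639.6 -233.1]
124 axis wrist [ 638.5 -231.9] axis scene [ 640.1 -231.7]
126 axis wrist [ 638.  -231.7] axis scene [ 640.7 -230.2]
[[228.6, 166.4], [228.0, 159.5], [226.6, 143.0]]
142 227.98
144 227.99
146 228.31
148 228.46
150 229.48
152 229.13
154 229.13
156 228.71
158 228.93
mean [ 6.4198e+02 -2.3260e+02  2.0318e+02  1.8018e+02  2.3000e-01  7.9490e+01
 -1.0000e-01  7.0000e-02 -4.9000e-01] std [0.1  0.02 0.2 ]
tip z 124.4 cam [ 565.12358276 -217.56453107  381.9651858 ]
```

Relative to the hole, the rod axis is off by about (-3, +1) mm in the wrist view and (-3.5, -1) mm in the scene view. I'll correct +3 mm in x, go down to about 9 mm above the plate, and re-measure.

```bash
python3 -m pendant '[0.003,0,0,0,0,0,0, 0.003,0,-0.01,0,0,0,0, 0.003,0,-0.02,0,0,0,0, 0.003,0,-0.02,0,0,0,0, 0.003,0,-0.02,0,0,0,0, 0.003,0,-0.02,0,0,0,0]'; python3 m.py; python3 - <<'E'
from h import *
d=np.load("last.npy",allow_pickle=True).item();print(proj(d,[641.4,-233,95]))
e=ctrl.get_image("scene");np.save("z2.npy",[d,e],allow_pickle=True)
g=d["image"].max(2)
for r in range(184,226,2):print(r,' '.join(f"{b:3d}" for b in g[r,254:296]))
g=e["image"].max(2)
for r in range(156,173):print(r,' '.join(f"{b:3d}" for b in g[r,220:240]))
E
```

```text
clock: 16.23
eef_pos: [644.7, -232.6, 182.5]
tool_rot: [-3.137, 0.004, 1.387]
force: [0.1, 0.2, -1.2]
width: 21.1
mean [ 6.4508e+02 -2.3272e+02  1.8323e+02  1.8017e+02  2.3000e-01  7.9480e+01
 -2.0000e-01  5.5000e-01 -7.0000e-01] std [0.05 0.02 0.13]
tip z 104.4 cam [ 568.21194545 -217.63477528  362.24703197]
[[274.7963574 196.0685673]]
184 218 218 219 219 219 219 219 220 220 219 220 220 220 219 216 211 206 200 195 195 196 195 193 194 197 201 207 213 218 220 221 221 221 221 221 221 221 221 220 221 221 221
186 222 222 222 222 222 222 222 222 222 223 223 219 212 197 173 152 144 148 155 157 157 157 155 151 150 150 150 161 182 202 214 221 223 223 224 224 224 225 224 224 224 224
188 220 220 220 220 220 220 220 220 221 219 210 190 156 118  88  77  78  86  90  96 102 106 106  97  92  89  82  80  94 124 162 197 215 221 222 222 223 223 222 223 223 224
190 219 219 219 219 219 219 219 218 214 205 196 187 166 142 118  96  83  79  75  74  74  73  74  74  74  75  76  85  96 117 148 183 204 215 221 222 222 222 222 222 222 223
192 222 222 222 222 222 223 223 218 207 197 196 197 196 194 187 180 175 1
[... 3578 characters left out ...]
 211 214 212 211 211 212 212
165 214 213 215 214 212 189 137 118 120 108 118 126 164 206 213 213 212 210 212 213
166 214 213 213 214 208 169 110 116 119 121 120 119 149 196 213 213 213 211 211 212
167 213 213 213 215 210 180 116 119 120 118 117 121 156 201 213 214 213 212 211 213
168 214 213 213 214 215 202 158 126 119 120 127 152 188 211 214 213 213 212 212 211
169 214 214 213 213 214 215 202 168 161 159 173 198 214 213 214 213 215 214 211 211
170 213 213 213 212 214 216 215 214 213 214 216 215 216 214 215 213 215 212 213 212
171 214 213 214 212 214 215 214 214 213 213 214 216 216 214 215 213 215 215 214 212
172 215 214 214 213 214 214 216 214 213 215 214 216 215 215 214 214 213 215 213 211
```

```bash
python3 - <<'E'
from h import *
d,e=np.load("z2.npy",allow_pickle=True)
u=np.array([.982,-.186]);w=np.array([.186,.982])
H0=np.array([641.4,-233.])
# fit hole centre: project a 20mm circle, compare extremes
for H in(H0,):
    t=np.linspace(0,2*np.pi,200);c=proj(d,np.c_[H[0]+10*np.cos(t),H[1]+10*np.sin(t),0*t+95]);print("hole L R T B",c.min(0).round(1),c.max(0).round(1))
for z in(102,104.4,107):print(z,"rim px if centred",proj(d,[*(H0-4*u),z]).round(1),"axis from px",(at(d,275,197.3,z)+4*u).round(1))
t=np.linspace(0,2*np.pi,200);Hs=np.array([643.7,-230.7]);c=proj(e,np.c_[Hs[0]+10*np.cos(t),Hs[1]+10*np.sin(t),0*t+95]);print("scene L..",c.min(0).round(1),c.max(0).round(1))
g=e["image"].max(2).astype(float)
for r in(156,158,160,162):
    w_=np.clip(213-g[r,224:232],0,None);print(r,((w_*np.arange(224,232)).sum()/w_.sum()).round(2))
w_=np.clip(213-g[164:170,222:236],0,None);yy,xx=np.mgrid[164:170,222:236];print("hole cent",(w_*xx).sum()/w_.sum(),(w_[2:]*yy[2:]).sum()/w_[2:].sum())
g=np.load("z.npy",allow_pickle=True)[1]["image"].max(2).astype(float);w_=np.clip(213-g[162:171,222:236],0,None);yy,xx=np.mgrid[162:171,222:236];hc=((w_*xx).sum()/w_.sum(),(w_*yy).sum()/w_.sum());print("hole clean",hc,at(e,*hc,95))
Hs=at(e,*hc,95);print("vertical through hole:",proj(e,[[*Hs,z] for z in(104,115,130)]).round(2).tolist())
E
```

```text
hole L R T B [261.9 183.5] [287.7 208.4]
102 rim px if centred [[274.8 193.5]] axis from px [ 644.4 -233.4]
104.4 rim px if centred [[274.7 194.3]] axis from px [ 643.7 -233.2]
107 rim px if centred [[274.7 195.2]] axis from px [ 643.  -233.1]
scene L.. [224.8 163.4] [232.4 169.4]
156 227.46
158 227.57
160 227.68
162 227.97
hole cent 228.64643635231872 167.11633428300095
hole clean (np.float64(228.68527131782946), np.float64(166.19441860465116)) [ 643.20226969 -231.23183857]
vertical through hole: [[228.51, 164.09], [228.29, 161.48], [227.99, 157.88]]
```

```bash
python3 - <<'E'
from h import *
d,e=np.load("z2.npy",allow_pickle=True)
Hs=np.array([643.2,-231.2]);c=np.array(e["world_from_camera"])[:2,3]-Hs;c/=np.linalg.norm(c);print("dir",c)
A=Hs+[1.0,0.2]
for zt in(102,104.4,107,109):print(zt,"tip rim",proj(e,[*(A+4*c),zt])[0].round(2),"collar bottom rim",proj(e,[*(A+14*c),zt+90])[0].round(2),"collar top far.. L/R",proj(e,[[*(A+14*np.array([-c[1],c[0]])),zt+92.5],[*(A-14*np.array([-c[1],c[0]])),zt+92.5]]).round(1).tolist())
g=e["image"].max(2)
for r in range(138,150):print(r,' '.join(f"{b:3d}" for b in g[r,218:238]))
# wrist: collar top near rim / rod-collar junction
k=np.array(d["world_from_camera"])[:2,3];Hw=np.array([641.4,-233.]);B=Hw+[1.0,0.2];c=k-B;c/=np.linalg.norm(c)
for zt in(102,104.4,107,109):print(zt,"tip",proj(d,[*(B+4*c),zt])[0].round(1),"collar bot near",proj(d,[*(B+14*c),zt+90])[0].round(1),"collar top near",proj(d,[*(B+14*c),zt+95])[0].round(1),"width",(proj(d,[*(B+14*np.array([.186,.982])),zt+95])-proj(d,[*(B-14*np.array([.186,.982])),zt+95]))[0].round(1))
g=d["image"].max(2)
for r in range(223,262):print(r,' '.join(f"{b:3d}" for b in g[r,240:312:3]))
E
```

```text
dir [0.36651569 0.93041187]
102 tip rim [228.34 165.97] collar bottom rim [226.72 146.81] collar top far.. L/R [[232.0, 141.4], [220.6, 142.2]]
104.4 tip rim [228.29 165.41] collar bottom rim [226.66 146.18] collar top far.. L/R [[231.9, 140.7], [220.6, 141.6]]
107 tip rim [228.24 164.79] collar bottom rim [226.61 145.5 ] collar top far.. L/R [[231.9, 140.1], [220.5, 140.9]]
109 tip rim [228.2  164.32] collar bottom rim [226.56 144.98] collar top far.. L/R [[231.8, 139.5], [220.5, 140.4]]
138 123 123 116 101  95  81  28  25  32  39  25  52  77  91 119 123 122 123 121 123
139 125 124 118 109  95  81  33  29  42  48  34  43  63  81 114 122 124 124 122 122
140 124 124 118 103  96  89  43  36  48  43  37  47  59  69 112 124 124 123 122 125
141 124 124 118 104  92  81  56  41  52  52  55  58  54  63  97 122 125 123 121 125
142 125 127 116  98  80  69  62  55  55  56  56  59  62  54  88 121 123 124 122 122
143 120 123 117  89  67  61  58  60  64  60  68  73  67  55  96 123 124 123 121 124
144 125 122 123 108  64  57  63  69  70  76  86  79  63  87 114 123 124 122 123 125
145 125 125 125 11
[... 4003 characters left out ...]

255 133 132 132 103  70  66  67  64  65  66  67  65  63  66  67  66  68  66  65  61  70 111 127 126
256 132 133 131 103  69  66  65  64  66  66  67  64  65  64  67  65  67  67  64  62  67 111 127 127
257 133 133 132  99  69  65  65  63  65  66  67  64  63  63  65  66  66  67  64  61  66 111 128 126
258 133 133 131  99  70  65  66  63  66  65  67  65  63  65  66  68  67  65  64  60  61 113 127 126
259 133 132 131  99  68  64  65  65  66  67  68  66  64  65  66  67  68  68  64  61  61 115 127 127
260 132 134 133  97  67  64  65  64  65  66  66  65  62  64  65  67  67  66  63  61  59 116 130 129
261 132 133 133  92  68  65  64  64  68  66  65  64  65  65  66  67  67  67  65  62  56 117 127 127
```

The rod's columns in both views put it within about 1–1.4 mm in x and under 0.5 mm in y. The collar edges give tip z as 103–107, against 104.4 from kinematics. I'll correct -1.4 mm and insert in two stages, watching force.

```bash
python3 -m pendant '[-0.0014,0,0,0,0,0,0, -0.0014,0,0,0,0,0,0, -0.0014,0,0,0,0,0,0, -0.0014,0,-0.006,0,0,0,0, -0.0014,0,-0.012,0,0,0,0, -0.0014,0,-0.018,0,0,0,0, -0.0014,0,-0.024,0,0,0,0, -0.0014,0,-0.03,0,0,0,0, -0.0014,0,-0.03,0,0,0,0, -0.0014,0,-0.03,0,0,0,0]'; cat > s.py <<'E'
from h import *
import sys
Hs=np.array([643.2,-231.2])
E=[ctrl.get_image("scene")["image"].max(2).astype(float) for _ in range(4)];e=ctrl.get_image("scene");g=np.mean(E+[e["image"].max(2)],0)
for r in range(152,165,2):
    x=np.arange(222,234);w=np.clip(212-g[r,222:234],0,None);w[w<12]=0
    v=np.array([proj(e,[*Hs,z])[0] for z in np.arange(90,200,2)]);print(r,"rod",((w*x).sum()/w.sum()).round(2),"ideal",np.interp(r,v[::-1,1],v[::-1,0]).round(2))
E
python3 s.py; python3 m.py
```

```text
clock: 17.42
eef_pos: [643.2, -232.5, 152.5]
tool_rot: [-3.137, 0.004, 1.387]
force: [-0.6, 0.3, -0.9]
width: 21.8
152 rod 226.61 ideal 227.5
154 rod 227.23 ideal 227.67
156 rod 227.98 ideal 227.84
158 rod 228.12 ideal 228.0
160 rod 228.33 ideal 228.17
162 rod 228.46 ideal 228.34
164 rod 228.72 ideal 228.51
mean [ 6.4374e+02 -2.3269e+02  1.5347e+02  1.8015e+02  2.3000e-01  7.9480e+01
  2.3000e-01  8.0000e-02 -6.5000e-01] std [0.07 0.04 0.11]
tip z 74.7 cam [ 566.79096349 -217.60489627  332.30902789]
```

```bash
python3 -m pendant '[0,0,-0.006,0,0,0,0, 0,0,-0.012,0,0,0,0, 0,0,-0.018,0,0,0,0, 0,0,-0.024,0,0,0,0, 0,0,-0.029,0,0,0,0, 0,0,-0.032,0,0,0,0, 0,0,-0.032,0,0,0,0, 0,0,-0.032,0,0,0,0, 0,0,-0.032,0,0,0,0]'; python3 s.py; python3 m.py; python3 - <<'E'
from h import *
d=np.load("last.npy",allow_pickle=True).item()
q=proj(d,[641.4,-233,95])[0];print(q)
c=q.astype(int);crop(d,c[0],c[1]+15,130,110,5,"f.png")
E
```

```text
clock: 18.72
eef_pos: [643.9, -232.7, 121.6]
tool_rot: [-3.139, 0.004, 1.387]
force: [-0.1, -0.1, -0.1]
width: 21.1
152 rod 227.31 ideal 227.5
154 rod 227.77 ideal 227.67
156 rod 228.07 ideal 227.84
158 rod 228.05 ideal 228.0
160 rod 227.99 ideal 228.17
162 rod 228.43 ideal 228.34
164 rod 228.71 ideal 228.51
mean [ 6.4372e+02 -2.3268e+02  1.2147e+02  1.8015e+02  2.3000e-01  7.9480e+01
  6.0000e-02 -3.0000e-02 -4.7000e-01] std [0.04 0.02 0.07]
tip z 42.7 cam [ 566.78490889 -217.59825945  300.31896145]
[274.53202136 225.56000172]
```

View pics/f.png

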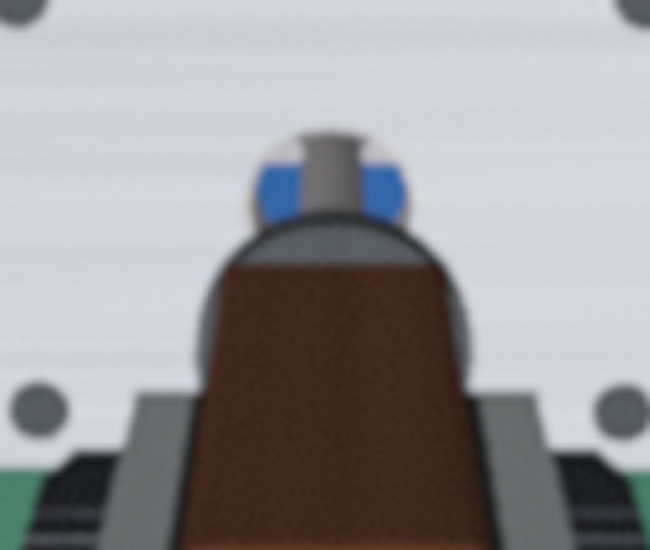

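This last crop shows the rod (columns 302–362) centred in the hole (columns 254–409). The scene view puts it within about 0.5 mm fore and aft, and there's no contact force. I'm handing in.

```bash
python3 -c "
from cell import ctrl
print(ctrl.finish_job())"
```

```text
the job is handed in; nothing more can be done
None
```

I pushed the shuttle fully home, lifted the probe out of the rack and lowered its rod through the guide hole. I handed the job in at about 19 s with the gripper still holding it there.

**Which probe:** the dark-wood one in the rack. It is larger than the loose dark one, and I left the turquoise one alone.

**Last checks:**
- **Shuttle:** the post measured 85.2 mm from the hole axis (85 expected), and the push force rose to about 17 N at the stop with no further movement.
- **Centring:** the rod is within about 0.2 mm of the hole's middle sideways (wrist camera) and about 0.5 mm fore and aft (scene camera). It tilts about 0.2°.
- **Contact:** wrist force stayed near zero at every reading while lowering, so I saw no sign of touching the jig.
- **Tip height:** about 42.7 mm from the arm's readings, or roughly 10.7 mm above the dome.

**What failed or disagreed:**
- **First grasp missed:** the fingertips end about 36 mm short of the reported tool point, so my first close shut on top of the post with about 7 N. The second grasp, corrected for this, held.
- **Tip height in pictures:** hovering above the hole, the collar edges agreed with the arm to about 3 mm, but the tip itself looked 4–5 mm higher. I used the arm's value, so the gap over the dome is good to a few millimetres at best.
- **Bystanders:** I saw nothing disturbed, but I took no final full-scene picture to confirm it.

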